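# Change the drill bush and hold the sprung jaw open at the mark

## Task

Get the dowel-drilling jig ready for the next board: turn the bush turret one click clockwise (seen from above), so that the yellow bush comes to the front, over the blue jaw, where the dark one is now, and let go of it. Then pull the sprung blue jaw by its red handle towards you until its black pointer stands level with the white line of the orange mark, and finish while still holding it there for the board to be dropped in; leave the glue bottle, sharpening stone and try square alone.

Things in the scene. Friction and masses are not known exactly. Their poses are not given: they have to be found in the camera images.
- jig: Drilling jig screwed to the bench, place and yaw vary. Origin on the bench; x points from the handle (front) to the turret (rear), y left. Plywood base 320 x 230 x 18 mm (x -165 to +155 mm). On it: fence under the turret, grey detent housing behind the turret (x 135 to 153, y +-17, top 88 mm), white scale rail on the right (y = -92 mm, top 50 mm).
- turret (a joint): Turret angle in rad, growing clockwise seen from above. Sprung click positions: 0 (start, dark bush in front), 1.047 (yellow bush in front, wanted), 2.094 (blue bush in front, one too far). Resists with up to about 0.12 N m; let go, it pulls itself into the nearest click; end stops at -0.2 and 2.3.
- knob (a point): Grip point of the turret's black bar knob, on the vertical turret axis (jig x = +70 mm), 108 mm above the bench. Bar 56 mm long, 18 mm thick; its top is 122 mm, the 104 mm wide scalloped disc below it 86 mm above the bench. The point's x axis lies along the bar and turns with it; at turret 0 it is parallel to the jig's x.
- jaw (a joint): How far the blue sprung jaw is pulled out towards the front (jig's -x), in m: 0 closed (as started), 0.095 end stop. The spring pulls it shut with about 4 N at 0, rising by 1.4 N per 10 mm; it flies back when let go.
- handle (a point): Middle of the jaw's red handle bar, 56 mm above the bench: round, 16 mm thick, 104 mm long along the jig's y, on two 10 mm rods 44 mm either side of the middle. 47 mm free between bar and blue jaw (50 x 100 mm, top 65 mm high), 30 mm between bar and base plate. Axes as the jig's; moves with the jaw.
- pointer (a point): Tip of the black pointer on the right side of the jaw, 57 mm above the bench, beside and just above the scale rail. Axes as the jig's; moves with the jaw and lies 80 mm behind the handle's middle along the jig's x.
- mark_line (a point): White line on the orange mark (14 mm wide along the rail) clipped on the scale rail, 57 mm above the bench. Axes as the jig's. Fixed during the job, but 30 to 70 mm in front of the closed jaw's pointer from job to job; the pointer is level with it at the same x along the jig.
- glue_center (a point): Middle of the white glue bottle with a red cap, 66 mm thick and 190 mm tall, standing right of the jig. Leave alone.
- stone_center (a point): Middle of the green-grey sharpening stone on its green base, 200 x 75 x 32 mm, lying left of the jig. Leave alone.
- square_center (a point): Middle of the 170 x 22 mm steel blade of the try square, which lies behind the jig with its dark stock (100 x 28 x 14 mm) across the blade's right end. Leave alone.

How it is judged:
By the outcome, as a careful person would: the job done as asked, in the order asked, and still so for the second after the job is handed in, while the arm keeps its last pose, push and grip.
It also fails if it takes over 51 s, if anything falls off the work surface, if the arm or the gripper's body presses on something with over 40 N, if the wrist force passes 120 N, or if a joint passes its speed limit or range.

## Robot

A 6-joint arm with a two-finger parallel gripper is mounted at the origin on the work surface. World frame = base frame: x ahead of the robot, y to its left, z up, the work surface at z = 0. Lengths are in m, angles in degrees, forces in N, time in s.
With the tool pointing down it reaches from about 0.35 to 0.875 m from the base axis. Payload 4.2 kg.
Tool frame: the origin (TCP) lies on the centre line of the jaws, within the pads' length; the fingertips stand 11 mm ahead of it and the grasp point (between the pads) lies 8 mm behind it; z points along the fingers, y is the line along which they close (so a half turn about z gives the same grasp; the last joint's range is limited). The gripper opens to 87 mm and grips with 3 to 60 N. Pads are 19 mm wide; open, the fingers measure 117 mm over their backs; the gripper's body (75 mm by 190 mm) begins 51 mm behind the grasp point.
Start: joints at [84.66, 22.042, 0.453, 0, -68.411, -14.817], TCP at [0.215, 0.587, 0.234] pointing down, gripper open.
Joint ranges: [-179.83, 179.83], [-69.29, 118.12], [-61.27, 80.66], [-181.25, 117.63], [-171.15, -9.14], [-177.46, 177.46]. Speed limits (degrees/s): [159.86, 159.86, 180, 180, 180, 180].

## Interface

Orientations are given as a 3x3 rotation matrix whose columns are the frame's x, y, z axes.
In Python, from station import r gives the robot as it stands.
- The arm moves only by the tool servo_tool, never from a script. Its argument "commands" is a list that holds one entry, the list of rows, each a list of 7 numbers: the closure, from 0 (fully open) to 1 (shut), then the shift along the tool's x, y, z in mm, then the turn, a rotation vector about the tool's x, y, z in rad. In form: [[[claw, x, y, z, ax, ay, az], ...]]. A call has exactly 5 rows; each row is the pose to reach, as a shift and turn from the pose commanded when the call began, along the tool's axes at that moment; what a row does not reach only later rows make up. A row lasts 1/10 s, in which the tool goes at most 50 mm and 8.59 degrees, less where a joint would pass 70% of its speed; a pose out of reach is approached as far as the arm can. A call with a gripper value outside its range is refused whole. The fingers move at their own pace and stop on an object; the grip force is fixed at half the most. Time passes only in rows, so rows that repeat a pose let the fingers close, or fill a call up. It gives the time, the measured TCP pose, the force, the opening and the grip force at its end, in the units of the state.
- r.sense(): the state, without advancing time (a new reading comes with each control period).
- r.capture(name): name is "side" or "top"; returns a dict with "pixels" (400x640x3 uint8, red, green, blue), "camera_matrix" (3x3 intrinsics, pixels), "R" (3x3) and "t" (3): a world point X has camera coordinates R X + t. Camera axes: x right, y down, z forward; pixel columns grow to the right and rows downward; lengths in m; the calibration is good to about 2 mm. A picture is of the moment at which its call begins. There is no depth.
- r.finish_job(): hands the job in; it is judged then, once.
The state is a dict: "time_s": time; "joints": joint angles; "joint_velocities": joint speeds; "effort": joint torques, N m; "tcp_pos": TCP position; "ee_rot": TCP orientation; "wrist_force": force on the tool from outside, world axes, zero at the start; "moment": the same for the moment, N m; "gripper_width": opening from 0.0 (shut) to 1.0 (fully open); "gripper_force": force on a finger pad.
Only numpy, scipy, OpenCV 4.12 (cv2) and the standard library are available. Lean on these libraries where they do the work, as an engineer would, in place of code of your own. Each camera call takes 0.05 s, during which the arm holds its last target. There are 200 camera calls.

## Working session

There is one attempt and no reset: what is moved stays moved. The work goes in short steps, Python scripts to look and compute and a tool call to move; the robot and the scene stay as the last step left them, time stands still between calls to the robot, and variables do not carry over. Pictures are saved under pics/ and viewed, at most 10 in all, crops included, and the job is handed in when it is done.

Besides the shell and the picture viewer there is one more tool, called after "Emit:" as name(argument=value, ...), one argument or row to a line, values as JSON. servo_tool: Moves the arm, as the interface text tells. Its arguments: {"type":"object","properties":{"commands":{"type":"array","items":{"type":"array","items":{"type":"array","items":{"type":"number"}}}}},"required":["commands"]}

```bash
mkdir -p pics; cat > h.py <<'E'
import numpy as np, cv2
from station import r
def shot(cam,name,crop=None,scale=1):
    c=r.capture(cam); im=c["pixels"][:,:,::-1]
    if crop: x0,y0,x1,y1=crop; im=im[y0:y1,x0:x1]
    im=cv2.resize(im,None,fx=scale,fy=scale,interpolation=cv2.INTER_CUBIC)
    cv2.imwrite("pics/"+name,im); return c
def back(c,u,v,z):
    d=c["R"].T@np.linalg.solve(c["camera_matrix"],[u,v,1.]); o=-c["R"].T@c["t"]
    return o+d*(z-o[2])/d[2]
def proj(c,X):
    p=c["camera_matrix"]@(c["R"]@np.asarray(X)+c["t"]); return p[:2]/p[2]
E
python3 - <<'E'
from h import *
np.set_printoptions(precision=4,suppress=True)
for n in("top","side"):
    c=shot(n,n+"0.png"); print(n,-c["R"].T@c["t"],c["R"],c["camera_matrix"][0])
s=r.sense(); print(s)
E
```

```text
top [0.5154 0.0465 0.8978] [[ 0.0177 -0.9992  0.0351]
 [-0.9877 -0.0229 -0.1544]
 [ 0.1551 -0.0319 -0.9874]] [420.675    0.     314.3885]
side [ 0.5934 -0.5495  0.778 ] [[ 0.9976 -0.0674 -0.0158]
 [-0.0613 -0.7537 -0.6543]
 [ 0.0322  0.6537 -0.756 ]] [442.9282   0.     315.9114]
{'time_s': 0.1, 'joints': array([ 84.6617,  22.0863,   0.3878,  -0.0257, -68.4124, -14.816 ]), 'joint_velocities': array([-0.0632, -0.1456,  0.1678,  0.1384,  0.0721,  0.1254]), 'effort': array([ -0.0004, -39.1689,  18.7934,   4.2319,   0.0135,  -0.0001]), 'tcp_pos': array([0.2152, 0.5862, 0.2326]), 'ee_rot': array([[ 0.9387, -0.3447, -0.0006],
       [-0.3447, -0.9387, -0.0019],
       [ 0.0001,  0.002 , -1.    ]]), 'wrist_force': array([-0.6702, -1.1493, -0.1796]), 'moment': array([ 0.0025, -0.0253, -0.0735]), 'gripper_force': 0.0, 'gripper_width': 0.9984867302798196}
```

View pics/top0.png

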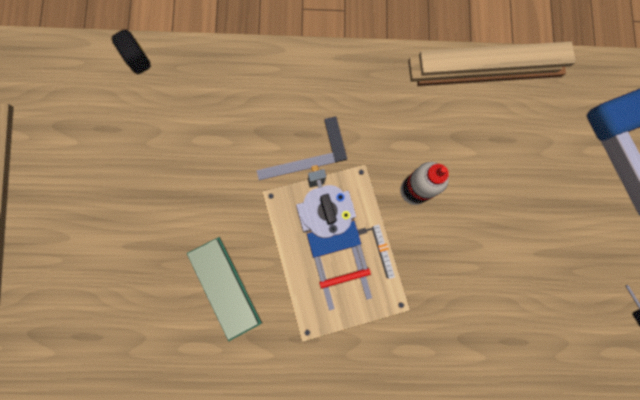

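View pics/side0.png

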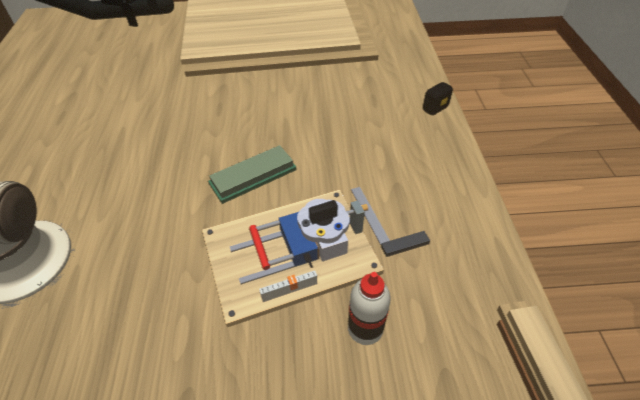

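The top view shows the jig with its front towards the robot: knob near (327,209), handle (345,278), orange mark (383,247). The side view shows the same, with the mark at (292,281). I'll enlarge both.

```bash
python3 - <<'E'
from h import *
shot("top","top1.png",(255,155,415,275),5); shot("side","side1.png",(200,185,360,305),5)
E
```

```text
(no output)
```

View pics/top1.png

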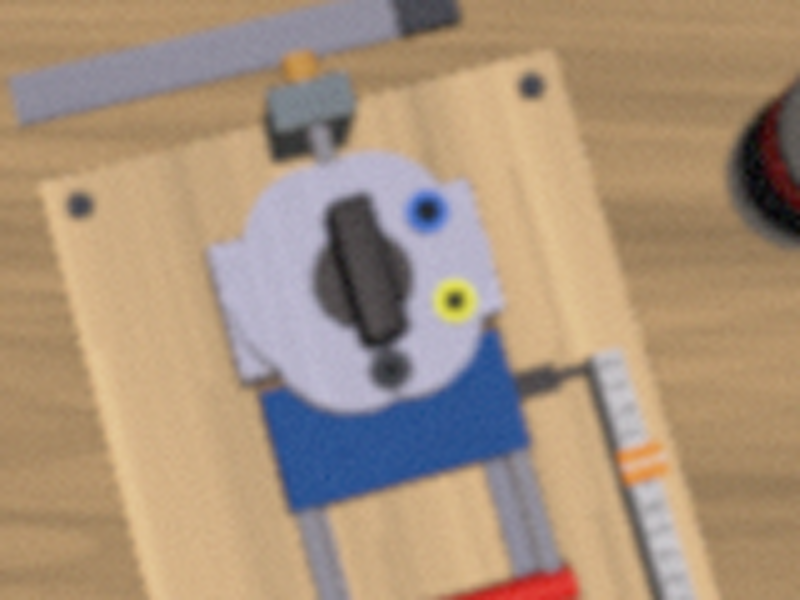

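View pics/side1.png

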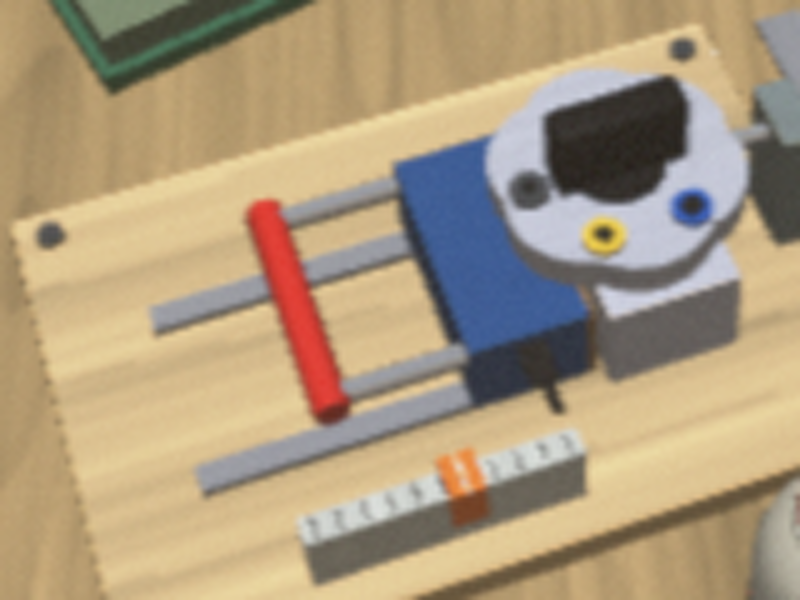

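Top crop: knob ends (350,200)/(386,340), yellow bush (456,300), mark line (643,462), pointer tip about (590,370). Side crop: handle ends (265,210)/(330,412), mark (462,470), pointer tip (558,408). I'll fit the jig pose to these.

```bash
cat > fit.py <<'E'
from h import *
from scipy.optimize import least_squares
np.set_printoptions(precision=4,suppress=True)
T=r.capture("top");S=r.capture("side")
t=lambda x,y:((x+.5)/5-.5+255,(y+.5)/5-.5+155)
s=lambda x,y:((x+.5)/5-.5+200,(y+.5)/5-.5+185)
# cam, pixel, x(or 'h','m','p'), y, z
O=[(T,t(555,52),.155,-.115,.018),(T,t(42,185),.155,.115,.018),(T,(302,341),-.165,.115,.018),(T,(409,309),-.165,-.115,.018),
(S,s(697,27),.155,.115,.018),(S,s(14,222),-.165,.115,.018),(S,(230,319.5),-.165,-.115,.018),
(T,t(368,270),.07,0,.122),(S,s(616,112),.07,0,.122),
(T,(320.5,285),'h',.052,.056),(T,(370,271.5),'h',-.052,.056),(S,s(265,210),'h',.052,.056),(S,s(330,412),'h',-.052,.056),
(T,t(643,462),'m',-.092,.055),(S,s(462,470),'m',-.092,.055),(S,s(558,408),'p',-.084,.057),(T,t(588,372),'p',-.084,.057)]
def W(p,x,y,z):
    X={'h':p[3],'m':p[4],'p':p[3]+.08}.get(x,x) if isinstance(x,str) else x
    c,n=np.cos(p[2]),np.sin(p[2]); return np.array([p[0]+c*X-n*y,p[1]+n*X+c*y,z])
f=lambda p:np.concatenate([proj(c,W(p,x,y,z))-uv for c,uv,x,y,z in O])
q=least_squares(f,[.5,0,.25,-.09,-.05],loss="soft_l1")
p=q.x; print("pose",p,"yaw deg",np.degrees(p[2])); print(f(p).reshape(-1,2).round(1).tolist())
print("knob",W(p,.07,0,.108),"handle",W(p,'h',0,.056),"mark",W(p,'m',-.092,.057),"pull",p[3]+.08-p[4])
E
python3 fit.py
```

```text
pose [ 0.5665 -0.0251  0.2904 -0.0663 -0.0277] yaw deg 16.64090702638771
[[-0.1, -1.5], [-0.9, -0.6], [0.1, 0.7], [1.1, 0.8], [0.6, -2.2], [-0.5, -0.9], [-4.0, 2.8], [0.3, -0.8], [0.2, -2.1], [-0.7, 0.7], [0.2, -0.2], [-0.8, -0.6], [0.5, -0.2], [0.3, 0.2], [0.1, -0.7], [0.2, 0.8], [1.7, -0.7]]
knob [ 0.6335 -0.0051  0.108 ] handle [ 0.5029 -0.0441  0.056 ] mark [ 0.5663 -0.1212  0.057 ] pull 0.041393178301043235
```

```bash
cat > to.py <<'E'
import sys
from h import *
from scipy.spatial.transform import Rotation as Ro
np.set_printoptions(precision=2,suppress=True)
P=np.array([0.5665,-0.0251]);YAW=0.2904
def to(jx,jy,z,turn): # jig coords, turn cw (deg) from tool x = jig x
    s=r.sense(); R=s["ee_rot"]; c,n=np.cos(YAW),np.sin(YAW)
    X=np.array([P[0]+c*jx-n*jy,P[1]+n*jx+c*jy,z]); a=YAW-np.radians(turn)
    Rt=np.array([[np.cos(a),np.sin(a),0],[np.sin(a),-np.cos(a),0],[0,0,-1]])
    print("shift mm",R.T@(X-s["tcp_pos"])*1000,"rotvec",Ro.from_matrix(R.T@Rt).as_rotvec())
    u=s["tcp_pos"]; d=u[:2]-P
    print("t",s["time_s"],"jig",np.array([c*d[0]+n*d[1],-n*d[0]+c*d[1],u[2]])*1000,"F",s["wrist_force"],"M",s["moment"],"w",s["gripper_width"]*87,"g",s["gripper_force"])
    print("j",s["joints"])
if __name__=="__main__": to(*map(float,sys.argv[1:]))
E
python3 to.py .07 0 .2 0
python3 - <<'E'
from h import *
T=r.capture("top");S=r.capture("side")
print("bottle cap",back(T,438,172,.19),back(S,374,281,.185))
E
```

```text
shift mm [596.55 411.2   33.51] rotvec [ 0.    0.   -0.64]
t 0.3 jig [-161.36  686.63  233.16] F [-1.31  0.04 -0.7 ] M [0.   0.01 0.  ] w 87.0852339243467 g 0.0
j [ 84.66  22.06   0.43  -0.01 -68.41 -14.82]
bottle cap [ 0.69071783 -0.19099153  0.19      ] [ 0.69499007 -0.21308734  0.185     ]
```

Emit:
servo_tool(
  commands=[
    [[0,33,23,0,0,0,0],[0,70,48,0,0,0,0],[0,107,74,0,0,0,0],[0,144,99,0,0,0,0],[0,181,125,0,0,0,0]],
  ],
)

```text
time_s: 0.9
tcp_pos: [0.3429, 0.4055, 0.2338]
ee_rot: [[0.939, -0.344, 0.0], [-0.344, -0.939, 0.0], [0.0, -0.001, -1.0]]
wrist_force: [-0.3, 0.1, -0.2]
gripper_width: 1.002
gripper_force: 0.0
```

Emit:
servo_tool(
  commands=[
    [[0,37,25,0,0,0,0],[0,74,51,0,0,0,0],[0,111,76,0,0,0,0],[0,148,102,0,0,0,0],[0,185,127,0,0,0,0]],
  ],
)

```text
time_s: 1.4
tcp_pos: [0.4728, 0.2224, 0.2339]
ee_rot: [[0.939, -0.344, 0.001], [-0.344, -0.939, 0.001], [0.0, -0.001, -1.0]]
wrist_force: [1.4, 0.7, 0.3]
gripper_width: 1.002
gripper_force: 0.0
```

Emit:
servo_tool(
  commands=[
    [[0,37,25,0,0,0,-0.12],[0,74,51,0,0,0,-0.24],[0,111,76,0,0,0,-0.36],[0,140,96,0,0,0,-0.48],[0,160,110,0,0,0,-0.6]],
  ],
)

```text
time_s: 1.9
tcp_pos: [0.5855, 0.0634, 0.2334]
ee_rot: [[0.969, 0.248, 0.0], [0.248, -0.969, -0.0], [-0.0, 0.0, -1.0]]
wrist_force: [-0.5, 0.1, 0.2]
gripper_width: 1.001
gripper_force: 0.0
```

```bash
python3 to.py .07 0 .16 0
```

```text
shift mm [29.59 78.26 73.42] rotvec [ 0.    0.   -0.04]
t 1.9 jig [ 43.51  79.38 233.4 ] F [-0.45  0.14  0.22] M [0.02 0.   0.02] w 87.10595699578809 g 0.0
j [ 21.93  18.54  -4.84   0.01 -66.63  82.45]
```

Emit:
servo_tool(
  commands=[
    [[0,10,25,10,0,0,-0.02],[0,20,50,20,0,0,-0.04],[0,30,78,50,0,0,-0.04],[0,30,78,73,0,0,-0.04],[0,30,78,73,0,0,-0.04]],
  ],
)

```text
time_s: 2.4
tcp_pos: [0.6304, -0.0038, 0.1563]
ee_rot: [[0.959, 0.282, -0.009], [0.282, -0.959, -0.001], [-0.009, -0.002, -1.0]]
wrist_force: [0.1, -0.4, -0.3]
gripper_width: 1.001
gripper_force: 0.0
```

```bash
python3 to.py .07 0 .109 0; python3 - <<'E'
from h import *
shot("side","side2.png",(240,100,400,260),3.7)
c=r.capture("top"); a=c["pixels"][150:300,250:410,::-1]
cv2.imwrite("pics/top2.png",cv2.resize(a,None,fx=3.7,fy=3.7,interpolation=cv2.INTER_CUBIC))
E
```

```text
shift mm [ 3.13  2.19 47.29] rotvec [-0.    0.01 -0.  ]
t 2.4 jig [ 67.29   2.13 156.32] F [ 0.07 -0.41 -0.27] M [-0.09  0.    0.02] w 87.07553002819364 g 0.0
j [ 14.31  26.25  -4.45  -0.08 -59.8   92.11]
```

View pics/side2.png

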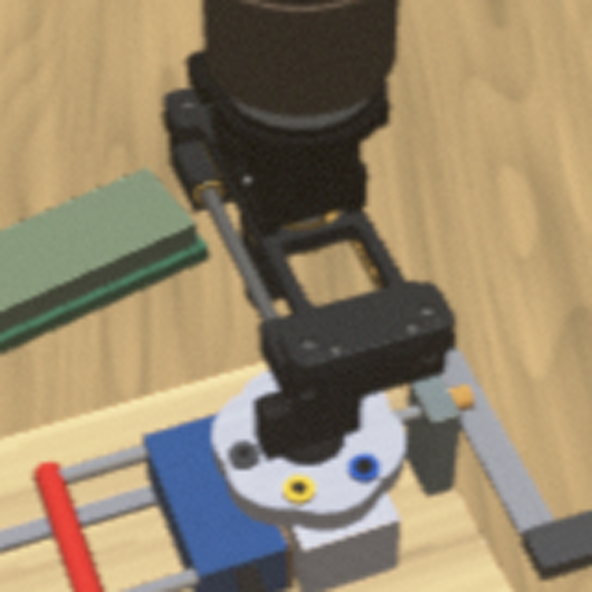

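The open fingers straddle the knob (knob at about (300,420) in the crop, fingertips above it) and are clear of it. I'll go down now.

Emit:
servo_tool(
  commands=[
    [[0,3,2,10,0,0.01,0],[0,3,2,22,0,0.01,0],[0,3,2,34,0,0.01,0],[0,3,2,44,0,0.01,0],[0,3,2,47,0,0.01,0]],
  ],
)

```text
time_s: 3.0
tcp_pos: [0.6352, -0.0035, 0.1121]
ee_rot: [[0.959, 0.284, 0.007], [0.284, -0.959, 0.002], [0.007, -0.0, -1.0]]
wrist_force: [-0.5, -0.0, 0.0]
gripper_width: 1.0
gripper_force: 0.0
```

Emit:
servo_tool(
  commands=[
    [[0.3,0,0,0,0,0,0],[0.6,0,0,0,0,0,0],[0.8,0,0,0,0,0,0],[1,0,0,0,0,0,0],[1,0,0,0,0,0,0]],
  ],
)

```text
time_s: 3.5
tcp_pos: [0.6362, -0.0037, 0.1139]
ee_rot: [[0.959, 0.284, 0.01], [0.284, -0.959, 0.003], [0.011, 0.0, -1.0]]
wrist_force: [-0.3, 0.2, -0.5]
gripper_width: 0.632
gripper_force: 0.0
```

```bash
python3 to.py .07 0 .109 0
```

```text
shift mm [-3.01  0.56  4.87] rotvec [ 0.   -0.01 -0.  ]
t 3.5 jig [ 72.96   0.55 113.91] F [-0.28  0.21 -0.48] M [-0.02  0.04 -0.03] w 54.972744482485865 g 0.0
j [ 14.21  28.65  -7.19  -0.02 -53.56  92.32]
```

Emit:
servo_tool(
  commands=[
    [[0.5,-3,0.5,5,0,-0.01,0],[0.6,-3,0.5,5,0,-0.01,0],[0.8,-3,0.5,5,0,-0.01,0],[1,-3,0.5,5,0,-0.01,0],[1,-3,0.5,5,0,-0.01,0]],
  ],
)

```text
time_s: 4.0
tcp_pos: [0.6336, -0.0052, 0.1086]
ee_rot: [[0.959, 0.285, 0.0], [0.285, -0.959, -0.001], [0.0, 0.001, -1.0]]
wrist_force: [3.8, -11.4, -2.8]
gripper_width: 0.223
gripper_force: 7.0
```

Emit:
servo_tool(
  commands=[
    [[1,0,0,0,0,0,0],[1,0,0,0,0,0,0],[1,0,0,0,0,0,0],[1,0,0,0,0,0,0],[1,0,0,0,0,0,0]],
  ],
)

```text
time_s: 4.5
tcp_pos: [0.6337, -0.0061, 0.1086]
ee_rot: [[0.959, 0.283, 0.001], [0.283, -0.959, -0.001], [0.0, 0.001, -1.0]]
wrist_force: [2.1, -5.4, -1.2]
gripper_width: 0.203
gripper_force: 30.0
```

```bash
python3 to.py .07 0 .109 0
```

```text
shift mm [ 0.11 -1.01 -0.43] rotvec [ 0. -0. -0.]
t 4.5 jig [ 69.88  -1.01 108.58] F [ 2.12 -5.38 -1.21] M [-1.33 -0.54 -0.19] w 17.644434065976593 g 29.950168831273913
j [ 14.09  29.    -7.49   0.08 -53.49  92.33]
```

Emit:
servo_tool(
  commands=[
    [[1,0,1,0,0,0,0.08],[1,0,1,0,0,0,0.18],[1,0,1,0,0,0,0.3],[1,0,1,0,0,0,0.42],[1,0,1,0,0,0,0.54]],
  ],
)

```text
time_s: 5.0
tcp_pos: [0.6337, -0.0058, 0.1086]
ee_rot: [[0.968, -0.252, 0.0], [-0.252, -0.968, -0.0], [0.0, -0.0, -1.0]]
wrist_force: [0.6, -0.7, -1.3]
gripper_width: 0.203
gripper_force: 30.0
```

Emit:
servo_tool(
  commands=[
    [[1,0,0,0,0,0,0.12],[1,0,0,0,0,0,0.24],[1,0,0,0,0,0,0.36],[1,0,0,0,0,0,0.46],[1,0,0,0,0,0,0.51]],
  ],
)

```text
time_s: 5.5
tcp_pos: [0.6339, -0.0056, 0.1086]
ee_rot: [[0.722, -0.692, 0.001], [-0.692, -0.722, 0.001], [0.0, -0.001, -1.0]]
wrist_force: [1.2, 0.5, -0.2]
gripper_width: 0.205
gripper_force: 29.9
```

Emit:
servo_tool(
  commands=[
    [[1,0,0,0,0,0,0],[1,0,0,0,0,0,0],[1,0,0,0,0,0,0],[0.8,0,0,0,0,0,0],[0.6,0,0,0,0,0,0]],
  ],
)

```text
time_s: 6.0
tcp_pos: [0.6335, -0.006, 0.1086]
ee_rot: [[0.724, -0.69, -0.001], [-0.69, -0.724, -0.0], [-0.0, 0.001, -1.0]]
wrist_force: [-0.3, -0.9, -0.0]
gripper_width: 0.241
gripper_force: 0.0
```

```bash
python3 to.py .07 0 .16 60; python3 -c "
from h import *
shot('side','side3.png',(240,160,400,280),4)"
```

```text
shift mm [ -0.6   -0.72 -51.42] rotvec [ 0.  0. -0.]
t 6.0 jig [ 69.64  -0.89 108.58] F [-0.3  -0.88 -0.01] M [-0.04  0.01  0.06] w 20.956555856614653 g 0.0
j [ 14.07  29.01  -7.45   0.02 -53.58  32.32]
```

View pics/side3.png

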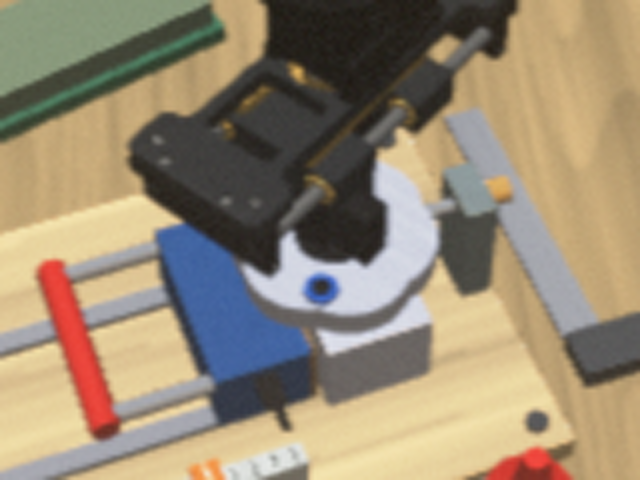

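The blue bush now sits where the yellow one was, (320,290) in the crop, so the turret has turned one click. I'll open and rise.

Emit:
servo_tool(
  commands=[
    [[0.3,0,0,0,0,0,0],[0.3,0,0,0,0,0,0],[0.3,0,0,0,0,0,0],[0.3,0,0,-20,0,0,0],[0.3,0,0,-45,0,0,0]],
  ],
)

```text
time_s: 6.55
tcp_pos: [0.6326, -0.0062, 0.1525]
ee_rot: [[0.724, -0.69, -0.004], [-0.69, -0.724, -0.001], [-0.002, 0.003, -1.0]]
wrist_force: [0.7, -0.0, 0.6]
gripper_width: 0.671
gripper_force: 0.0
```

```bash
python3 to.py -.066 -.001 .16 90
```

```text
shift mm [-66.63 117.16  -6.96] rotvec [0.   0.   0.52]
t 6.55 jig [ 68.75  -0.81 152.5 ] F [ 0.68 -0.03  0.65] M [ 0.03 -0.01  0.01] w 58.350193981127006 g 0.0
j [ 14.07  26.53  -4.6   -0.01 -59.1   32.29]
```

Emit:
servo_tool(
  commands=[
    [[0.35,0,0,-10,0,0,0],[0.4,-17,29,-10,0,0,0.1],[0.4,-34,59,-10,0,0,0.25],[0.4,-51,88,-10,0,0,0.4],[0.4,-67,117,-10,0,0,0.52]],
  ],
)

```text
time_s: 7.05
tcp_pos: [0.5027, -0.0448, 0.163]
ee_rot: [[0.28, -0.96, -0.001], [-0.96, -0.28, 0.0], [-0.0, 0.001, -1.0]]
wrist_force: [-0.2, -0.2, 0.8]
gripper_width: 0.601
gripper_force: 0.0
```

Emit:
servo_tool(
  commands=[
    [[0.4,0,0,0,0,0,0],[0.4,0,0,0,0,0,0],[0.4,0,0,15,0,0,0],[0.4,0,0,30,0,0,0],[0.4,0,0,30,0,0,0]],
  ],
)

```text
time_s: 7.55
tcp_pos: [0.504, -0.0442, 0.1315]
ee_rot: [[0.285, -0.958, -0.004], [-0.958, -0.285, -0.0], [-0.001, 0.004, -1.0]]
wrist_force: [-0.9, -0.4, 0.0]
gripper_width: 0.601
gripper_force: 0.0
```

```bash
python3 to.py -.066 -.001 .05 90; python3 -c "
from h import *
c=shot('top','top4.png',(275,180,435,300),5)
c=shot('side','side4.png',(200,185,360,305),5)"
```

```text
shift mm [ 0.63  0.34 81.52] rotvec [ 0.  0. -0.]
t 7.55 jig [-65.33  -0.43 131.52] F [-0.87 -0.4   0.04] M [0.04 0.   0.02] w 52.27352113873161 g 0.0
j [ 13.38  16.61 -24.06  -0.04 -49.56   3.23]
```

View pics/side4.png

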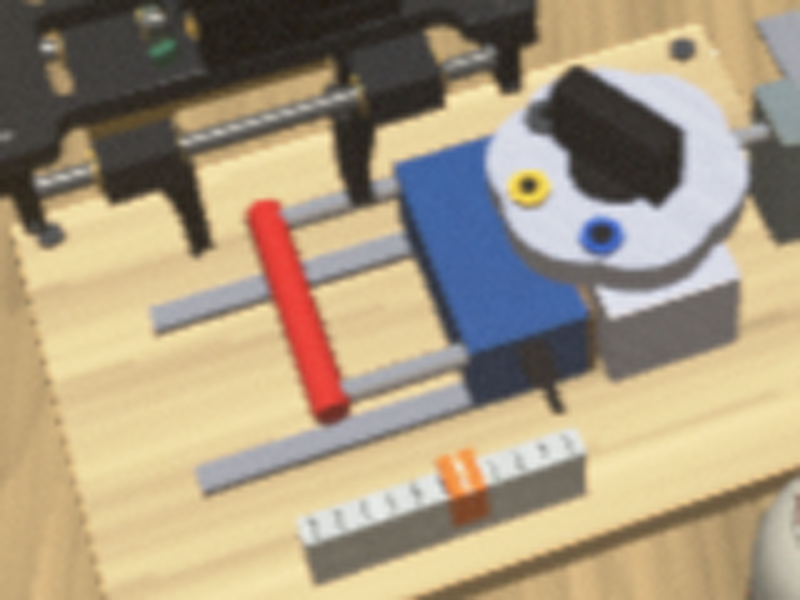

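Yellow is now in front at (530,187), where the dark bush was. The fingers hang over the bar. Before going down I'll check the gripper body's clearance from the knob.

```bash
python3 - <<'E'
from h import *
from to import P,YAW
S=r.capture("side"); c,n=np.cos(YAW),np.sin(YAW)
for jx,jy,z in((29,-37,190),(29,37,190),(-161,-37,190)):
    jx,jy=jx/1e3,jy/1e3; u=proj(S,[P[0]+c*jx-n*jy,P[1]+n*jx+c*jy,z/1e3]); print((u-[200,185])*5)
E
```

```text
[542.89  83.72]
[474.57 -59.34]
[ -0.1 243.8]
```

Emit:
servo_tool(
  commands=[
    [[0.4,0,0,15,0,0,0],[0.4,0,0,32,0,0,0],[0.4,0,0,48,0,0,0],[0.4,0,0,60,0,0,0],[0.4,0,0,60,0,0,0]],
  ],
)

```text
time_s: 8.2
tcp_pos: [0.5041, -0.0444, 0.0727]
ee_rot: [[0.285, -0.958, -0.002], [-0.958, -0.285, -0.0], [-0.0, 0.002, -1.0]]
wrist_force: [-0.3, 0.6, -0.0]
gripper_width: 0.601
gripper_force: 0.0
```

Emit:
servo_tool(
  commands=[
    [[0.4,0,0,5,0,0,0],[0.4,0,0,12,0,0,0],[0.4,0,0,18,0,0,0],[0.4,0,0,22,0,0,0],[0.4,0,0,22,0,0,0]],
  ],
)

```text
time_s: 8.7
tcp_pos: [0.504, -0.0444, 0.0509]
ee_rot: [[0.285, -0.959, -0.001], [-0.959, -0.285, -0.0], [-0.0, 0.001, -1.0]]
wrist_force: [-0.6, 1.2, -0.1]
gripper_width: 0.597
gripper_force: 0.0
```

Emit:
servo_tool(
  commands=[
    [[0.5,0,0,0,0,0,0],[0.7,0,0,0,0,0,0],[1,0,0,0,0,0,0],[1,0,0,0,0,0,0],[1,0,0,0,0,0,0]],
  ],
)

```text
time_s: 9.2
tcp_pos: [0.5045, -0.0444, 0.0516]
ee_rot: [[0.285, -0.959, 0.0], [-0.959, -0.285, 0.0], [0.0, -0.0, -1.0]]
wrist_force: [-0.8, 0.4, 0.0]
gripper_width: 0.231
gripper_force: 0.0
```

Emit:
servo_tool(
  commands=[
    [[1,0,0,0,0,0,0],[1,0,0,0,0,0,0],[1,0,0,0,0,0,0],[1,0,0,0,0,0,0],[1,0,0,0,0,0,0]],
  ],
)

```text
time_s: 9.7
tcp_pos: [0.5049, -0.0442, 0.0517]
ee_rot: [[0.285, -0.958, 0.001], [-0.958, -0.285, 0.0], [0.0, -0.001, -1.0]]
wrist_force: [1.3, 1.5, -0.0]
gripper_width: 0.176
gripper_force: 30.0
```

```bash
python3 to.py -.107 -.001 .05 90
```

```text
shift mm [ 0.35 42.52  1.61] rotvec [-0. -0. -0.]
t 9.7 jig [-64.48  -0.71  51.66] F [ 1.33  1.48 -0.03] M [ 0.21 -0.54  0.02] w 15.268779663910308 g 29.999749660491943
j [ 13.37  23.12 -29.02   0.01 -37.8    3.19]
```

Emit:
servo_tool(
  commands=[
    [[1,0,5,0,0,0,0],[1,0,13,0,0,0,0],[1,0,21,0,0,0,0],[1,0,29,0,0,0,0],[1,0,35,0,0,0,0]],
  ],
)

```text
time_s: 10.2
tcp_pos: [0.4742, -0.0533, 0.0517]
ee_rot: [[0.286, -0.958, 0.008], [-0.958, -0.286, 0.002], [0.001, -0.009, -1.0]]
wrist_force: [9.8, 2.4, -9.9]
gripper_width: 0.174
gripper_force: 30.0
```

Emit:
servo_tool(
  commands=[
    [[1,0,4,0,0,0,0],[1,0,6,0,0,0,0],[1,0,6,0,0,0,0],[1,0,6,0,0,0,0],[1,0,6,0,0,0,0]],
  ],
)

```text
time_s: 10.7
tcp_pos: [0.4689, -0.0549, 0.0517]
ee_rot: [[0.286, -0.958, 0.008], [-0.958, -0.286, 0.002], [0.001, -0.009, -1.0]]
wrist_force: [8.5, 2.5, -10.1]
gripper_width: 0.167
gripper_force: 30.0
```

```bash
python3 to.py -.107 -.001 .05 90; python3 -c "
from h import *
a=r.capture('side')['pixels'][235:310,240:340,::-1]; b=r.capture('top')['pixels'][215:290,340:440,::-1]
cv2.imwrite('pics/both5.png',np.vstack([cv2.resize(i,(500,375) if 0 else (400*1,300),interpolation=cv2.INTER_CUBIC) for i in (a,b)]))
cv2.imwrite('pics/side5.png',cv2.resize(a,(800,600),interpolation=cv2.INTER_CUBIC));cv2.imwrite('pics/top5.png',cv2.resize(b,(800,600),interpolation=cv2.INTER_CUBIC))"
```

```text
shift mm [0.41 4.99 1.65] rotvec [-0.01 -0.   -0.  ]
t 10.7 jig [-102.03   -0.6    51.69] F [  8.53   2.49 -10.1 ] M [ 0.79 -2.37 -0.04] w 14.519159263235863 g 29.998748302459717
j [ 13.11  20.34 -34.1    0.01 -35.07   3.48]
```

View pics/side5.png

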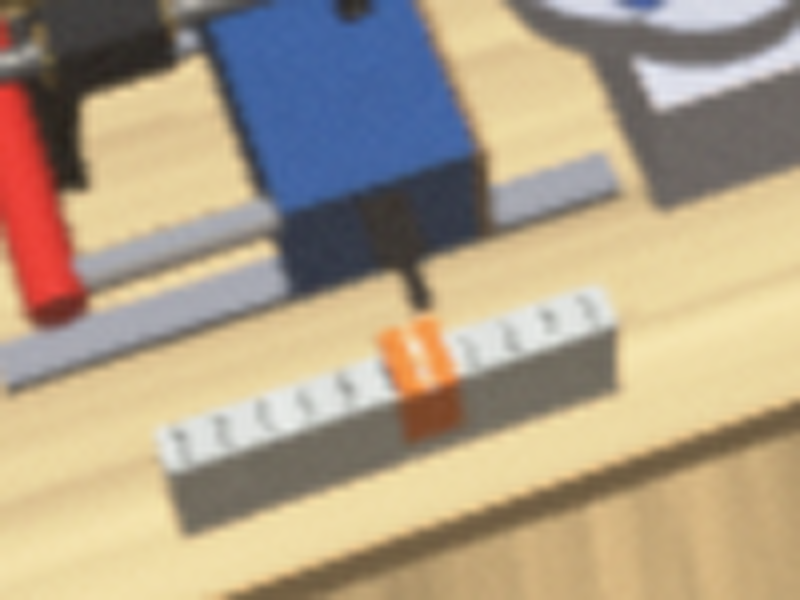

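View pics/top5.png

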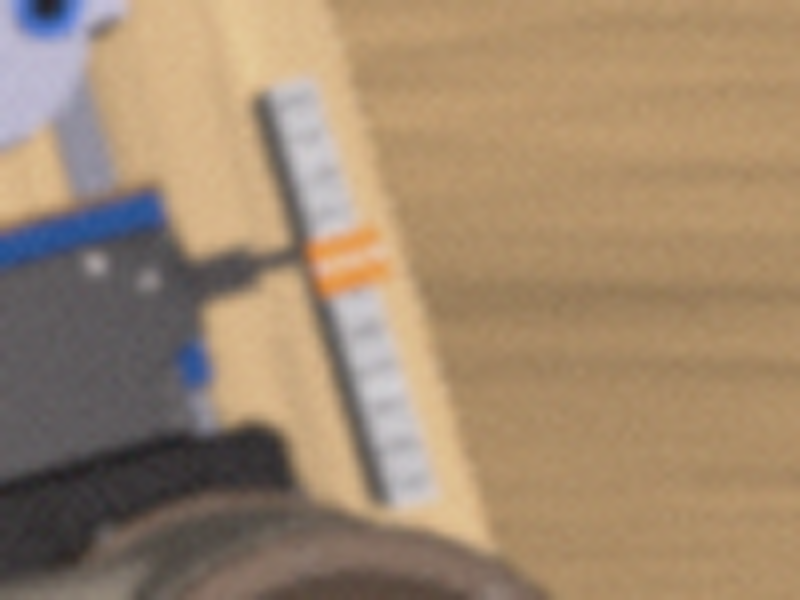

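Side: pointer tip at (422,303), white line (412,335)–(430,380). Top: tip at (302,254), line from (318,269) to (385,252). The jaw still has to come a little further, so I'll work out how much.

```bash
python3 - <<'E'
from h import *
from to import P,YAW
S=r.capture("side");T=r.capture("top"); c,n=np.cos(YAW),np.sin(YAW)
def J(C,x,y,o,z):
    d=back(C,(x+.5)/8-.5+o[0],(y+.5)/8-.5+o[1],z)[:2]-P; return (np.array([c*d[0]+n*d[1],-n*d[0]+c*d[1]])*1e3).round(1)
so,to=(240,235),(340,215)
print("side tip",J(S,422,303,so,.057))
for z in(.053,.057): print("line",z,J(S,412,335,so,z),J(S,422,356,so,z),J(S,430,380,so,z))
print("top tip",J(T,302,254,to,.057))
for z in(.053,.057):print("line",z,J(T,318,269,to,z),J(T,352,261,to,z),J(T,385,252,to,z))
E
```

```text
side tip [-23.8 -82.2]
line 0.053 [-28.2 -87.2] [-27.8 -93.3] [ -28.1 -100. ]
line 0.057 [-28.7 -89.5] [-28.3 -95.6] [ -28.6 -102.3]
top tip [-22.8 -80.1]
line 0.053 [-27.4 -83.6] [-27.8 -92.5] [ -27.9 -101.3]
line 0.057 [-27.4 -82.8] [-27.8 -91.7] [ -27.9 -100.4]
```

Emit:
servo_tool(
  commands=[
    [[1,0,2,0,0,0,0],[1,0,4,0,0,0,0],[1,0,4.8,0,0,0,0],[1,0,4.8,0,0,0,0],[1,0,4.8,0,0,0,0]],
  ],
)

```text
time_s: 11.4
tcp_pos: [0.4648, -0.0561, 0.0517]
ee_rot: [[0.286, -0.958, 0.009], [-0.958, -0.286, 0.002], [0.001, -0.01, -1.0]]
wrist_force: [8.6, 3.5, -10.9]
gripper_width: 0.171
gripper_force: 30.0
```

Emit:
servo_tool(
  commands=[
    [[1,0,0,0,0,0,0],[1,0,0,0,0,0,0],[1,0,0,0,0,0,0],[1,0,0,0,0,0,0],[1,0,0,0,0,0,0]],
  ],
)

```text
time_s: 11.9
tcp_pos: [0.4648, -0.0561, 0.0517]
ee_rot: [[0.286, -0.958, 0.009], [-0.958, -0.286, 0.002], [0.001, -0.01, -1.0]]
wrist_force: [10.3, 2.7, -9.8]
gripper_width: 0.173
gripper_force: 30.0
```

```bash
python3 to.py -.1065 -.001 .05 90; python3 -c "
from h import *
a=r.capture('side')['pixels'][260:300,265:325,::-1]; b=r.capture('top')['pixels'][230:270,360:420,::-1]
z=lambda i:cv2.resize(i,(450,300),interpolation=cv2.INTER_CUBIC)
cv2.imwrite('pics/both6.png',np.vstack([z(a),z(b)]))"
```

```text
shift mm [0.39 0.23 1.71] rotvec [-0.01 -0.   -0.  ]
t 11.9 jig [-106.29   -0.61   51.71] F [10.33  2.72 -9.79] M [ 0.83 -2.6   0.  ] w 15.06784623527109 g 29.998641908168793
j [ 13.08  20.02 -34.67   0.01 -34.75   3.52]
```

View pics/both6.png

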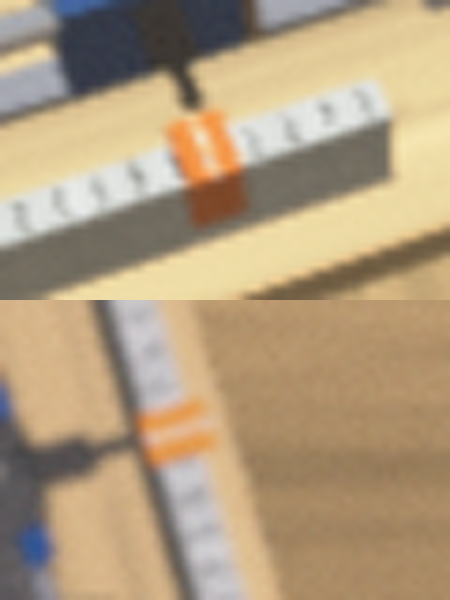

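Side half: tip (193,105), line (200,125)–(212,170). Top half: tip (134,439), line (148,441)–(210,426). It looks level, so I'll check the numbers.

```bash
python3 - <<'E'
from h import *
from to import P,YAW
S=r.capture("side");T=r.capture("top"); c,n=np.cos(YAW),np.sin(YAW)
def J(C,x,y,o,z):
    d=back(C,(x+.5)/7.5-.5+o[0],(y+.5)/7.5-.5+o[1],z)[:2]-P; return (np.array([c*d[0]+n*d[1],-n*d[0]+c*d[1]])*1e3).round(1)
so,to=(265,260),(360,230)
print("side tip",J(S,193,105,so,.057),J(S,182,72,so,.057),"line",J(S,200,125,so,.055),J(S,206,148,so,.055),J(S,212,170,so,.055))
print("top tip",J(T,134,139,to,.057),J(T,100,148,to,.057),"line",J(T,148,141,to,.055),J(T,178,134,to,.055),J(T,210,126,to,.055))
# sub-pixel: darkest pixel / white line centroid along jig x in side view
def prof(C,jy,z,f):
    im=cv2.GaussianBlur(C["pixels"].astype(np.float32),(0,0),.6); xs=np.arange(-.042,-.012,.0005)
    uv=np.array([proj(C,[P[0]+c*x-n*jy,P[1]+n*x+c*jy,z]) for x in xs],np.float32)
    v=cv2.remap(im,uv[None,:,0],uv[None,:,1],cv2.INTER_CUBIC)[0]; w=f(v); w=np.clip(w-np.percentile(w,60),0,None)
    k=xs[w.argmax()]; m=abs(xs-k)<.005; return round(1e3*(xs[m]*w[m]).sum()/w[m].sum(),2)
for nm,C in(("side",S),("top",T)):
    print(nm,"ptr",[prof(C,y,.057,lambda v:-v.sum(1)) for y in(-.074,-.077,-.080)],"line",[prof(C,y,.055,lambda v:v[:,2]*(abs(np.arange(len(v))-28)<9)) for y in(-.089,-.092,-.095)])
E
```

```text
side tip [-28.1 -83.2] [-27.7 -73.1] line [-28.  -88.1] [-28.7 -94.8] [ -29.3 -101.2]
top tip [-26.2 -79.3] [-26.1 -69.8] line [-27.8 -83.1] [-28.1 -91.5] [ -28.4 -100.4]
side ptr [np.float64(-28.09), np.float64(-27.96), np.float64(-28.04)] line [np.float64(-28.45), np.float64(-28.42), np.float64(-28.37)]
top ptr [np.float64(-26.54), np.float64(-26.66), np.float64(-39.57)] line [np.float64(-27.85), np.float64(-27.84), np.float64(-27.87)]
```

Emit:
servo_tool(
  commands=[
    [[1,0,0.4,0,0,0,0],[1,0,0.8,0,0,0,0],[1,0,0.8,0,0,0,0],[1,0,0.8,0,0,0,0],[1,0,0.8,0,0,0,0]],
  ],
)

```text
time_s: 12.6
tcp_pos: [0.4643, -0.0563, 0.0517]
ee_rot: [[0.286, -0.958, 0.01], [-0.958, -0.286, 0.002], [0.001, -0.01, -1.0]]
wrist_force: [10.0, 2.6, -11.3]
gripper_width: 0.177
gripper_force: 30.0
```

```bash
python3 to.py -.107 -.001 .05 90; python3 -c "
from station import r
print(r.finish_job())"
```

```text
shift mm [0.39 0.17 1.71] rotvec [-0.01 -0.   -0.  ]
t 12.6 jig [-106.85   -0.6    51.71] F [ 10.     2.62 -11.27] M [ 0.86 -2.75 -0.02] w 15.38749742729805 g 29.998588263988495
j [ 13.07  19.97 -34.76   0.01 -34.68   3.53]
the job is handed in; nothing more can be done
None
```

The job is handed in at 12.6 s: the turret is one click clockwise with the yellow bush in front and let go, and the jaw is held with its pointer within about 1 mm of the white line by my image measurements (no verdict was returned).

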